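Re-sort four mixed-up pots onto their own bats

ROBOT

A 7-joint arm with a two-finger parallel gripper is mounted at the origin on the work surface. World frame = base frame: x ahead of the robot, y to its left, z up, the work surface at z = 0. Lengths are in m, angles in rad, forces in N, time in s.
With the tool pointing down it reaches from about 0.425 to 0.875 m from the base axis. Payload 4.7 kg.
Tool frame: the origin (TCP) lies midway between the tips of the shut fingers; the grasp point (between the pads) lies 19 mm behind it; z points along the fingers, x is the direction in which the jaws open and shut, and the axes are right-handed (so a half turn about z gives the same grasp; the last joint's range is limited). The gripper opens to 87 mm and grips with 3 to 60 N. Pads are 19 mm wide; open, the fingers measure 117 mm over their backs; the gripper's body (75 mm by 190 mm) begins 51 mm behind the grasp point.
Start: joints at [-1.269, 0.321, -0.07, 1.45, 0.023, 1.371, -0.057], TCP at [0.185, 0.623, 0.192] pointing down, gripper open.
Joint ranges: [-2.86, 2.86], [-0.3, 2.09], [-1.38, 1.24], [0.06, 2.45], [-1.56, 4.7], [0.09, 2.05], [-2.69, 2.69]. Speed limits (rad/s): [2.57, 2.57, 3.14, 3.14, 3.14, 3.14, 3.14].

INTERFACE

Orientations are given as a rotation vector (axis times angle).
In Python, from bench import get_state, eyes, ticket gives the robot as it stands.
- The arm moves only by the tool carry_out, never from a script. Its argument "motion" is a list of rows, each a list of 2 entries, a list of its own where there are three numbers: the shift along the world's x, y, z in m, then the turn about the world's z in rad. A call has 1 to 20 rows; each row is the pose to reach, as a shift and turn from the pose commanded when the call began; what a row does not reach only later rows make up. A row lasts 1/10 s, in which the tool goes at most 50 mm and 8.59 degrees, less where a joint would pass 70% of its speed; a pose out of reach is approached as far as the arm can. A call with a gripper value outside its range is refused whole. "grip" is the gripper command: -1 is fully open, 1 is shut, values between are in proportion, set as the call begins (left out, the last holds). The fingers move at their own pace and stop on an object; "squeeze" is the grip in N (left out, the last holds). Time passes only in rows, so rows that repeat a pose let the fingers close. It gives the time, the measured TCP pose, the force and the opening at its end, in the units of the state.
- get_state(): the state, without advancing time (a new reading comes with each control period).
- eyes.get_image(name): name is "side" or "top"; returns a dict with "pixels" (384x512x3 uint8, blue, green, red), "mtx" (3x3 intrinsics, pixels), "extrinsics" (4x4, takes a point from camera to world coordinates). Camera axes: x right, y down, z forward; pixel columns grow to the right and rows downward; lengths in m; the calibration is good to about 2 mm. A picture is of the moment at which its call begins. There is no depth.
- ticket.close_job(): hands the job in, once; it reports no verdict.
The state is a dict: "time": time; "joint_positions": joint angles; "qd": joint speeds; "joint_torque": joint torques, N m; "position": TCP position; "tool_rot": TCP orientation; "ft_force": force on the tool from outside, world axes, zero at the start; "torque": the same for the moment, N m; "grip_width": opening from 0.0 (shut) to 1.0 (fully open).
Only numpy, scipy, OpenCV 4.12 (cv2) and the standard library are available. Lean on these libraries where they do the work, as an engineer would, in place of code of your own. Each camera call takes 0.05 s, during which the arm holds its last target. There are 200 camera calls.

TASK

The four fired-clay pots are standing on each other's plaster bats: put every pot upright in the middle of the bat that has its own shape and size (wide round, slim round, square, oblong), with the square pot straight on its bat and the oblong pot lengthways on its bat. The board and table are dusty with glaze, so never set a pot down on them; the empty banding wheel is there to park a pot on the way. Leave the blue bowl where it stands.

Things in the scene. Friction and masses are not known exactly. Their poses are not given: they have to be found in the camera images.
- pot_wide_mid (a point): the wide round pot: plain brown fired-clay cylinder, open at the top, 66 mm diameter, 75 mm tall, walls 5 mm (every pot weighs under 350 g). Point at its centre, half-way up (37.5 mm above its underside); z up along its axis.
- pot_slim_mid (a point): the slim round pot: same clay, open cylinder, 44 mm diameter, 85 mm tall, walls 5 mm. Point at its centre, half-way up (42.5 mm above its underside); z up along its axis.
- pot_square_mid (a point): the square pot: same clay, open box 50 x 50 mm, 70 mm tall, walls 5 mm. Point at its centre, half-way up (35 mm above its underside); x and y square to its sides, z up.
- pot_oblong_mid (a point): the oblong pot: same clay, open trough 70 mm long (its x) by 38 mm wide (its y), 60 mm tall, walls 5 mm; its width is the side to grip. Point at its centre, half-way up (30 mm above its underside); z up.
- bat_wide_top (a point): the large round bat: flat white plaster disc, 116 mm diameter, 10 mm thick, fixed on the 12 mm thick wooden work board (board top 12 mm above the table). Point at the centre of its top face (22 mm above the table); place of the wide round pot.
- bat_slim_top (a point): the small round bat: flat white plaster disc, 80 mm diameter, 10 mm thick, fixed on the board. Point at the centre of its top face; place of the slim round pot.
- bat_square_top (a point): the square bat: flat white plaster slab 90 x 90 mm, 10 mm thick, fixed on the board. Point at the centre of its top face, x and y square to its sides; place of the square pot.
- bat_oblong_top (a point): the oblong bat: flat white plaster slab 112 mm long (its x) by 64 mm wide (its y), 10 mm thick, fixed on the board. Point at the centre of its top face; place of the oblong pot.
- wheel_top (a point): the banding wheel: a small round dark-steel decorating stand with a bright centre spot, flat top of 114 mm diameter standing 45 mm above the board (it does not turn); empty at the start, room to park one pot. Point at the centre of its top face.
- bowl: a blue ceramic bowl, 100 mm across the rim, 45 mm tall, standing near the far right corner of the board; not part of the work. Origin at the centre of its underside, z up.
There are look-alikes about, which are no part of the job. What is shaped like the part that bears pot_oblong_mid but yellow is not meant.

How it is judged:
At the end, for the whole second after the job is handed in: Each pot stands upright (0.1 rad), at rest (under 0.02 m/s), on the top face of the bat of its own shape and size (height within 4 mm), centres within 14 mm; the oblong pot's length within 0.3 rad of its bat's length, the square pot's sides within 0.3 rad of its bat's sides (horizontal distance between pot_wide_mid and bat_wide_top below 0.014 m and angle between each of pot_wide_mid, pot_slim_mid, pot_square_mid, pot_oblong_mid's own z axis and vertical below 0.1 rad and z of pot_wide_mid in the frame of bat_wide_top between 0.0335 and 0.0415 m and linear speed of each of pot_wide, pot_slim, pot_square, pot_oblong below 0.02 m/s and horizontal distance between pot_slim_mid and bat_slim_top below 0.014 m and z of pot_slim_mid in the frame of bat_slim_top between 0.0385 and 0.0465 m and horizontal distance between pot_square_mid and bat_square_top below 0.014 m and z of pot_square_mid in the frame of bat_square_top between 0.031 and 0.039 m and horizontal distance between pot_oblong_mid and bat_oblong_top below 0.014 m and z of pot_oblong_mid in the frame of bat_oblong_top between 0.026 and 0.034 m and angle between the x axis of pot_oblong_mid and the x axis of bat_oblong_top, either way round below 0.3 rad and (angle between the x axis of pot_square_mid and the x axis of bat_square_top, either way round below 0.3 rad or angle between the x axis of pot_square_mid and the y axis of bat_square_top, either way round below 0.3 rad)); the robot touches nothing.
It fails at once if the wide round pot was put down, or fell, on the bare board or table (height (world z) of pot_wide_mid below 0.0535 m).
It fails at once if the slim round pot was put down, or fell, on the bare board or table (height (world z) of pot_slim_mid below 0.0585 m).
It fails at once if the square pot was put down, or fell, on the bare board or table (height (world z) of pot_square_mid below 0.051 m).
It fails at once if the oblong pot was put down, or fell, on the bare board or table (height (world z) of pot_oblong_mid below 0.046 m).
It fails at once if the bowl was disturbed (distance of bowl from where it was at the start of the episode above 0.02 m).
It also fails if it takes over 128 s, if anything falls off the work surface, if the arm or the gripper's body presses on something with over 40 N, if the wrist force passes 120 N, or if a joint passes its speed limit or range.

## Working session

There is one attempt and no reset: what is moved stays moved. The work goes in short steps, Python scripts to look and compute and a tool call to move; the robot and the scene stay as the last step left them, time stands still between calls to the robot, and variables do not carry over. Pictures are saved under pics/ and viewed, about 12 in all and at most 16, crops included, and the job is handed in when it is done.

Besides the shell and the picture viewer there is one more tool, called after ">>>" as name([rows], argument=value, ...), one row to a line, values as JSON. carry_out: Moves the arm, as the interface text tells. Its arguments: {"type":"object","properties":{"motion":{"type":"array","items":{"type":"array"}},"grip":{"type":"number"},"squeeze":{"type":"number"}},"required":["motion"]}

```bash
mkdir -p pics; cat > h.py <<'E'
import numpy as np, cv2
from bench import get_state, eyes, ticket
def snap(n):
    d=eyes.get_image(n); return np.ascontiguousarray(d["pixels"]),np.array(d["mtx"]),np.array(d["extrinsics"])
def unproj(K,T,u,v,z):
    r=T[:3,:3]@np.linalg.solve(K,[u,v,1.]); c=T[:3,3]; return c+r*(z-c[2])/r[2]
def proj(K,T,p):
    q=np.linalg.inv(T)@np.append(p,1); q=K@q[:3]; return q[:2]/q[2]
E
python3 - <<'E'
from h import *
for n in("top","side"):
    im,K,T=snap(n); cv2.imwrite(f"pics/{n}0.png",cv2.resize(im,(800,600),interpolation=cv2.INTER_CUBIC)); np.savez(f"{n}0.npz",im=im,K=K,T=T)
    print(n,K,T.round(3))
print(get_state())
E
```

```text
top [[405.55490391   0.         260.49530061]
 [  0.         405.55490391 192.48951505]
 [  0.           0.           1.        ]] [[ 0.006 -0.995  0.098  0.561]
 [-1.    -0.006 -0.    -0.049]
 [ 0.001 -0.098 -0.995  0.941]
 [ 0.     0.     0.     1.   ]]
side [[461.5018521    0.         252.395108  ]
 [  0.         461.5018521  192.65929214]
 [  0.           0.           1.        ]] [[-0.867 -0.378  0.325  0.302]
 [-0.498  0.658 -0.564  0.604]
 [-0.001 -0.651 -0.759  0.916]
 [ 0.     0.     0.     1.   ]]
{'time': 0.1, 'joint_positions': array([-1.26890811,  0.32177117, -0.07010936,  1.45155579,  0.02258169,
        1.37080304, -0.05692223]), 'qd': array([-0.00042044, -0.00221121, -0.00068878, -0.00295754,  0.00131551,
       -0.00048072,  0.00056662]), 'joint_torque': array([-4.15103332e-04, -4.92572057e+01, -4.05846946e-01, -3.13400960e+01,
       -6.43736799e-02,  3.94300232e-02,  6.30687396e-05]), 'position': array([0.18436128, 0.62272901, 0.19095524]), 'tool_rot': array([ 2.51612705e+00,  1.87930551e+00, -2.13662013e-03]), 'ft_force': array([ 0.66088394,  0.31839862, -0.51357835]), 'torque': array([ 0.0095548 ,  0.01270964, -0.01558682]), 'grip_width': 1.0018392084786976}
```

View pics/top0.png

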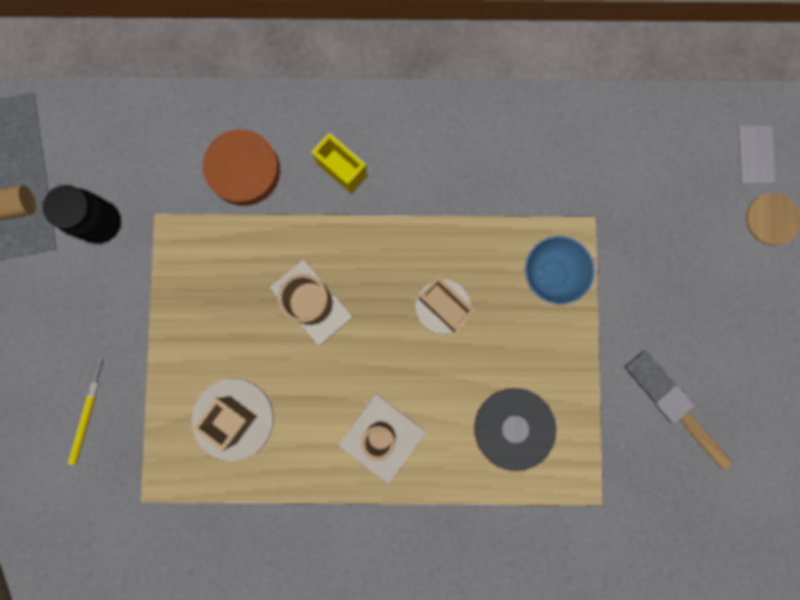

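View pics/side0.png

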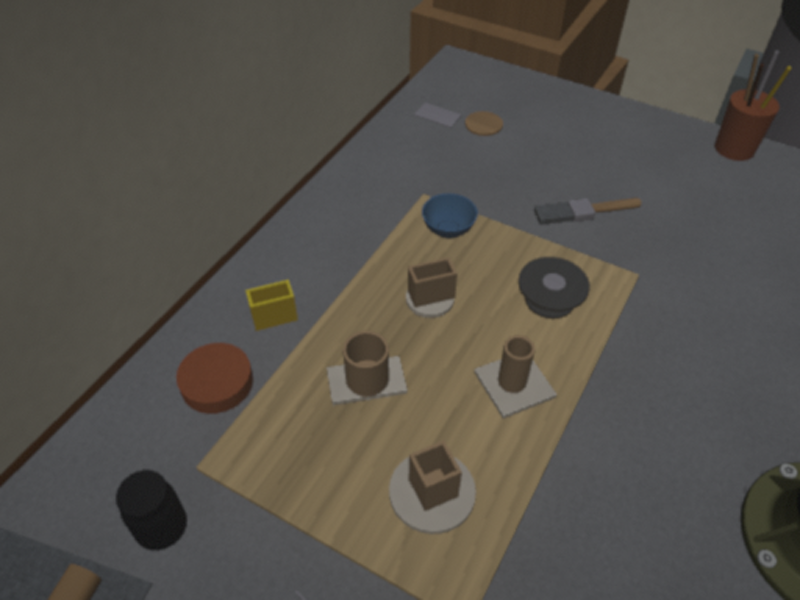

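The yellow trough at (340,162) and the orange disc at (240,165) are look-alikes off the board. The real oblong pot is the brown trough at (443,305), on the small round bat. The wide pot is at (307,300) on the oblong bat, the slim pot at (380,438) on the square bat, the square pot at (230,420) on the wide bat, and the empty wheel is at (515,430). I'll enlarge these to confirm and measure.

```bash
python3 - <<'E'
from h import *
d=np.load("top0.npz");im,K,T=d["im"],d["K"],d["T"]
hsv=cv2.cvtColor(im,cv2.COLOR_BGR2HSV)
S=1.5625; vis=cv2.resize(im,None,fx=6,fy=6,interpolation=cv2.INTER_CUBIC)
m=((hsv[...,1]<45)&(hsv[...,2]>140)).astype(np.uint8)
n,lab,st,ce=cv2.connectedComponentsWithStats(m)
tiles=[]
for name,c in dict(oblong=(310,302),slim=(443,305),square=(382,438),wide=(232,420)).items():
    c=np.array(c)/S; win=np.zeros_like(m); x,y=c.astype(int); win[y-32:y+32,x-32:x+32]=1
    ys,xs=np.nonzero(m*win); P=np.array([unproj(K,T,u,v,.022)[:2] for u,v in zip(xs,ys)],np.float32)
    h=cv2.convexHull(P)
    print(name,cv2.minEnclosingCircle(h),cv2.minAreaRect(h))
    x0,y0=int((c[0]-33)*6),int((c[1]-25)*6); print(' crop origin',x0,y0)
    tiles.append(vis[y0:y0+300,x0:x0+396])
cv2.imwrite("pics/crop.png",np.vstack([np.hstack(tiles[:2]),np.hstack(tiles[2:])]))
m2=((hsv[...,2]<90)).astype(np.uint8)
win=np.zeros_like(m); win[245:306,300:360]=1
ys,xs=np.nonzero(m2*win); P=np.array([unproj(K,T,u,v,.057)[:2] for u,v in zip(xs,ys)],np.float32)
print("wheel",cv2.minEnclosingCircle(P), unproj(K,T,515/S,430/S,.057))
print("bowl",unproj(K,T,559/S,270/S,.057))
E
```

```text
oblong ((0.649299144744873, 0.09226018190383911), 0.06278359144926071) ((0.6492729187011719, 0.0918850302696228), (0.11113523691892624, 0.06309249252080917), 40.8671875)
 crop origin 992 1009
slim ((0.6442330479621887, -0.10043003410100937), 0.03949888423085213) ((0.646447479724884, -0.09620559215545654), (0.06457565724849701, 0.07864663749933243), 61.25144958496094)
 crop origin 1503 1021
square ((0.4543803930282593, -0.013341437093913555), 0.06108425557613373) ((0.45431655645370483, -0.013665944337844849), (0.08915696293115616, 0.08930738270282745), 53.80123519897461)
 crop origin 1268 1531
wide ((0.4799634516239166, 0.20059989392757416), 0.05775986611843109) ((0.4794115126132965, 0.20039896667003632), (0.11243759095668793, 0.11428926140069962), 0.35122960805892944)
 crop origin 692 1462
wheel ((0.4723731279373169, -0.19735699892044067), 0.05492931604385376) [ 0.47035942 -0.19837989  0.057     ]
bowl [ 0.6927046 -0.2626957  0.057    ]
```

View pics/crop.png

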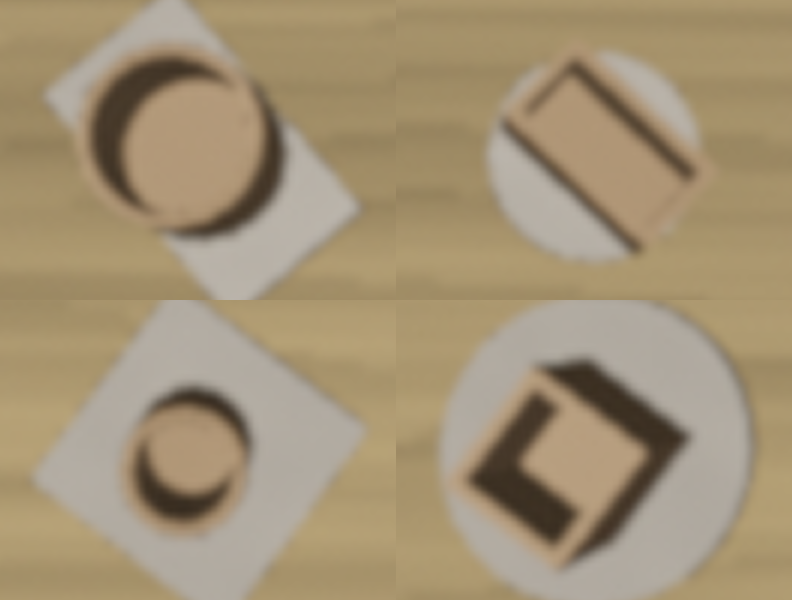

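The crops confirm all four: the wide pot's rim centre is at about (171,138) in tile 1 and the oblong's at (212,146) in tile 2. The slim's is at (186,170) in tile 3 and the square's at (154,168) in tile 4. The clay colour is right, so none of these is the yellow trough.

```bash
python3 - <<'E'
from h import *
from scipy.spatial.transform import Rotation as R
d=np.load("top0.npz");K,T=d["K"],d["T"]
f=lambda o,p,z:unproj(K,T,(o[0]+p[0]+.5)/6-.5,(o[1]+p[1]+.5)/6-.5,z)[:2]
print("wide",f((992,1009),(171,138),.097));print("slim",f((1268,1531),(186,170),.107))
print("square",f((692,1462),(154,168),.092));print("obl",f((1503,1021),(212,146),.082))
a=lambda o,p,q,z:np.degrees(np.arctan2(*((f(o,q,z)-f(o,p,z))[::-1])))
print("sq side ang",a((692,1462),(56,178),(167,270),.092),a((692,1462),(56,178),(142,66),.092))
print("ob long ang",a((1503,1021),(177,45),(322,168),.082),a((1503,1021),(104,120),(246,252),.082))
s=np.load("side0.npz");K2,T2=s["K"],s["T"]
# side checks, pixels of 800-wide view
g=lambda u,v,z:unproj(K2,T2,u/1.5625,v/1.5625,z)[:2]
print("side wheel",g(555,284,.057),"wide rim",g(366,353,.097),"slim rim",g(517,349,.107),"sq rim",g(435,464,.092),"ob rim",g(432,271,.082))
d0=np.load("top0.npz")
# oblong bat corner ordering -> long axis angle
hsv=cv2.cvtColor(d0["im"],cv2.COLOR_BGR2HSV);m=((hsv[...,1]<45)&(hsv[...,2]>140))
for c in((310,302),(382,438)):
    x,y=(np.array(c)/1.5625).astype(int);w=np.zeros_like(m);w[y-32:y+32,x-32:x+32]=1
    ys,xs=np.nonzero(m&w);P=np.array([unproj(K,T,u,v,.022)[:2] for u,v in zip(xs,ys)],np.float32)
    print(cv2.boxPoints(cv2.minAreaRect(P)).round(3).tolist())
st=get_state();M=R.from_rotvec(st["tool_rot"]).as_matrix();print(M.round(3),"jaw ang",np.degrees(np.arctan2(M[1,0],M[0,0])),st["time"])
E
```

```text
wide [0.64667845 0.09133994]
slim [ 0.45870008 -0.01252496]
square [0.47959645 0.19740677]
obl [ 0.64229828 -0.10196667]
sq side ang -128.15758429531573 -36.37041817198279
ob long ang -130.30448352750582 -132.75690249798316
side wheel [ 0.46515421 -0.19379367] wide rim [0.63977279 0.0987214 ] slim rim [ 0.45618846 -0.00612009] sq rim [0.47595644 0.20068653] ob rim [ 0.63923131 -0.09981486]
[[0.5870000123977661, 0.07900000363588333], [0.628000020980835, 0.03200000151991844], [0.7120000123977661, 0.10400000214576721], [0.6710000038146973, 0.15199999511241913]]
[[0.3919999897480011, -0.023000000044703484], [0.46399998664855957, -0.07599999755620956], [0.5170000195503235, -0.004000000189989805], [0.4449999928474426, 0.04899999871850014]]
[[ 0.284  0.959 -0.   ]
 [ 0.959 -0.284 -0.002]
 [-0.002  0.    -1.   ]] jaw ang 73.51240243346662 0.1
```

Each pot stands near the centre of the wrong bat. I'll park the square pot on the wheel, then move wide→large round bat, oblong→oblong bat, slim→small round bat and square→square bat, keeping the jaws at about -37°.

>>> carry_out([
  [[0.02,-0.03,0.005],-0.1],
  [[0.05,-0.07,0.01],-0.24],
  [[0.075,-0.11,0.01],-0.38],
  [[0.1,-0.145,0.01],-0.52],
  [[0.125,-0.18,0.01],-0.66],
  [[0.15,-0.215,0.01],-0.8],
  [[0.17,-0.25,0.01],-0.94],
  [[0.195,-0.28,0.01],-1.08],
  [[0.215,-0.31,0.01],-1.22],
  [[0.235,-0.34,0.01],-1.36],
  [[0.255,-0.37,0.01],-1.5],
  [[0.275,-0.4,0.01],-1.64],
  [[0.288,-0.418,0.01],-1.78],
  [[0.294,-0.424,0.01],-1.9],
  [[0.294,-0.424,0.01],-1.93],
  [[0.294,-0.424,0.01],-1.93],
  [[0.294,-0.424,0.01],-1.93],
], grip=-1)

```text
time: 1.8
position: [0.4778, 0.2003, 0.2017]
tool_rot: [2.98, -0.993, -0.001]
ft_force: [0.1, -0.4, -0.6]
grip_width: 1.0
```

>>> carry_out([
  [[0,0,-0.02],0],
  [[0,0,-0.05],0],
  [[0,0,-0.08],0],
  [[0,0,-0.105],0],
  [[0,0,-0.12],0],
  [[0,0,-0.135],0],
  [[0,0,-0.145],0],
  [[0,0,-0.152],0],
  [[0,0,-0.154],0],
  [[0,0,-0.154],0],
  [[0,0,-0.154],0],
])

```text
time: 2.9
position: [0.479, 0.1996, 0.0487]
tool_rot: [-2.978, 0.998, -0.001]
ft_force: [0.2, -1.0, 0.0]
grip_width: 0.999
```

>>> carry_out([
  [[0,0,0],0],
  [[0,0,0],0],
  [[0,0,0],0],
  [[0,0,0],0],
  [[0,0,0],0],
  [[0,0,0],0],
  [[0,0,0],0],
  [[0,0,0],0],
  [[0,0,0],0],
  [[0,0,0],0],
], grip=1, squeeze=20)

```text
time: 3.9
position: [0.4785, 0.1993, 0.048]
tool_rot: [2.979, -0.999, 0.0]
ft_force: [0.7, -0.6, 0.8]
grip_width: 0.573
```

>>> carry_out([
  [[0,0,0.01],0],
  [[0,0,0.03],0],
  [[0,0,0.06],0],
  [[0,0,0.09],0],
  [[0,0,0.12],0],
  [[0,-0.01,0.14],0],
  [[0,-0.03,0.145],0],
  [[0,-0.06,0.145],0],
  [[0,-0.1,0.145],0],
  [[0,-0.14,0.145],0],
  [[0,-0.18,0.145],0],
  [[0,-0.22,0.145],0],
  [[0,-0.26,0.145],0],
  [[-0.003,-0.3,0.145],0],
  [[-0.006,-0.34,0.145],0],
  [[-0.008,-0.37,0.145],0],
  [[-0.009,-0.388,0.145],0],
  [[-0.009,-0.396,0.145],0],
  [[-0.009,-0.396,0.145],0],
  [[-0.009,-0.396,0.145],0],
])

```text
time: 5.9
position: [0.4692, -0.1956, 0.1924]
tool_rot: [-2.979, 0.997, 0.002]
ft_force: [1.2, 0.4, -1.0]
grip_width: 0.574
```

>>> carry_out([
  [[0,0,-0.01],0],
  [[0,0,-0.03],0],
  [[0,0,-0.05],0],
  [[0,0,-0.07],0],
  [[0,0,-0.085],0],
  [[0,0,-0.095],0],
  [[0,0,-0.1],0],
  [[0,0,-0.104],0],
  [[0,0,-0.107],0],
  [[0,0,-0.109],0],
  [[0,0,-0.109],0],
  [[0,0,-0.109],0],
])

```text
time: 7.1
position: [0.4698, -0.1968, 0.0843]
tool_rot: [-2.979, 0.999, -0.001]
ft_force: [0.4, 0.2, -2.3]
grip_width: 0.574
```

>>> carry_out([
  [[0,0,-0.001],0],
  [[0,0,-0.001],0],
  [[0,0,-0.001],0],
])

```text
time: 7.4
position: [0.4696, -0.1967, 0.083]
tool_rot: [-2.979, 0.999, -0.0]
ft_force: [0.1, 0.2, -1.9]
grip_width: 0.571
```

>>> carry_out([
  [[0,0,0],0],
  [[0,0,0],0],
  [[0,0,0],0],
  [[0,0,0],0],
  [[0,0,0],0],
  [[0,0,0],0],
  [[0,0,0.01],0],
  [[0,0,0.03],0],
  [[0,0,0.06],0],
  [[0,0,0.09],0],
  [[0,0,0.11],0],
  [[0,0,0.12],0],
  [[0,0,0.12],0],
], grip=-1)

```text
time: 8.7
position: [0.4704, -0.197, 0.2045]
tool_rot: [-2.978, 0.998, -0.004]
ft_force: [0.4, -0.1, -0.7]
grip_width: 1.002
```

>>> carry_out([
  [[0.01,0.017,0],0],
  [[0.03,0.05,0],0],
  [[0.052,0.085,0],0],
  [[0.075,0.122,0],0],
  [[0.097,0.16,0],0],
  [[0.12,0.197,0],0],
  [[0.142,0.234,0],0],
  [[0.16,0.263,0],0],
  [[0.172,0.282,0],0],
  [[0.176,0.289,0],0],
  [[0.176,0.289,0],0],
  [[0.176,0.289,0],0],
  [[0.176,0.289,0],0],
])

```text
time: 10.0
position: [0.645, 0.09, 0.2032]
tool_rot: [2.977, -1.003, 0.0]
ft_force: [1.0, -1.6, 0.3]
grip_width: 1.0
```

>>> carry_out([
  [[0,0,-0.02],0],
  [[0,0,-0.05],0],
  [[0,0,-0.075],0],
  [[0,0,-0.09],0],
  [[0,0,-0.1],0],
  [[0,0,-0.11],0],
  [[0,0,-0.12],0],
  [[0,0,-0.13],0],
  [[0,0,-0.14],0],
  [[0,0,-0.148],0],
  [[0,0,-0.152],0],
  [[0,0,-0.152],0],
  [[0,0,-0.152],0],
])

```text
time: 11.3
position: [0.6458, 0.0923, 0.0512]
tool_rot: [-2.979, 0.999, -0.001]
ft_force: [-0.0, 0.3, 0.8]
grip_width: 1.0
```

>>> carry_out([
  [[0,0,0],0],
  [[0,0,0],0],
  [[0,0,0],0],
  [[0,0,0],0],
  [[0,0,0],0],
  [[0,0,0],0],
  [[0,0,0],0],
  [[0,0,0],0],
  [[0,0,0],0],
  [[0,0,0],0],
], grip=1)

```text
time: 12.3
position: [0.646, 0.0921, 0.0513]
tool_rot: [-2.978, 0.999, -0.001]
ft_force: [0.7, -0.5, 2.3]
grip_width: 0.76
```

>>> carry_out([
  [[0,0,0.01],0],
  [[0,0,0.03],0],
  [[0,0,0.06],0],
  [[0,0,0.085],0],
  [[-0.01,0.007,0.1],0],
  [[-0.03,0.02,0.1],0],
  [[-0.06,0.04,0.1],0],
  [[-0.09,0.059,0.1],0],
  [[-0.12,0.078,0.1],0],
  [[-0.145,0.094,0.1],0],
  [[-0.16,0.104,0.1],0],
  [[-0.166,0.108,0.1],0],
  [[-0.166,0.108,0.1],0],
  [[-0.166,0.108,0.1],0],
])

```text
time: 13.7
position: [0.4802, 0.1994, 0.151]
tool_rot: [2.978, -1.0, 0.001]
ft_force: [1.0, -0.1, -2.6]
grip_width: 0.766
```

>>> carry_out([
  [[0,0,-0.01],0],
  [[0,0,-0.03],0],
  [[0,0,-0.05],0],
  [[0,0,-0.07],0],
  [[0,0,-0.083],0],
  [[0,0,-0.09],0],
  [[0,0,-0.095],0],
  [[0,0,-0.098],0],
  [[0,0,-0.1],0],
  [[0,0,-0.1],0],
  [[0,0,-0.1],0],
])

```text
time: 14.8
position: [0.4798, 0.2005, 0.0514]
tool_rot: [-2.978, 0.998, -0.001]
ft_force: [0.2, 0.9, -1.0]
grip_width: 0.763
```

>>> carry_out([
  [[0,0,0],0],
  [[0,0,0],0],
  [[0,0,0],0],
  [[0,0,0],0],
  [[0,0,0],0],
  [[0,0,0],0],
  [[0,0,0.01],0],
  [[0,0,0.03],0],
  [[0,0,0.06],0],
  [[0,0,0.09],0],
  [[0,0,0.12],0],
  [[0,0,0.145],0],
  [[0,0,0.15],0],
  [[0,0,0.15],0],
], grip=-1)

```text
time: 16.2
position: [0.4801, 0.2005, 0.2021]
tool_rot: [-2.977, 0.998, -0.002]
ft_force: [-0.3, 0.5, -0.0]
grip_width: 1.003
```

Now a look: the arm is off to the left here.

```bash
python3 - <<'E'
from h import *
a,_,_=snap("top");b,_,_=snap("side")
cv2.imwrite("pics/mid.png",np.hstack([cv2.resize(a,(400,300)),cv2.resize(b,(400,300))]))
E
```

```text
(no output)
```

View pics/mid.png

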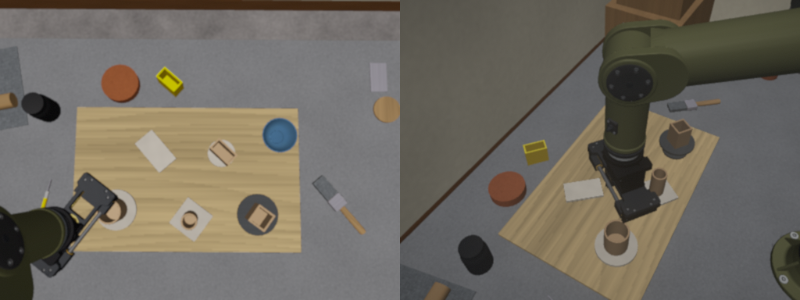

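The wide pot stands on its bat (side view, around (616,240)), the square pot is on the wheel (263,215), and the oblong bat is empty. Next is the oblong pot.

>>> carry_out([
  [[0.01,-0.02,0],0],
  [[0.03,-0.055,0],-0.02],
  [[0.05,-0.095,0],-0.04],
  [[0.07,-0.135,0],-0.06],
  [[0.092,-0.175,0],-0.08],
  [[0.114,-0.215,0],-0.08],
  [[0.135,-0.25,0],-0.08],
  [[0.15,-0.28,0],-0.08],
  [[0.16,-0.298,0],-0.08],
  [[0.162,-0.301,0],-0.08],
  [[0.162,-0.301,0],-0.08],
  [[0.162,-0.301,0],-0.08],
])

```text
time: 17.5
position: [0.641, -0.0989, 0.2001]
tool_rot: [-2.937, 1.114, 0.003]
ft_force: [-1.1, -0.2, -0.7]
grip_width: 0.998
```

>>> carry_out([
  [[0,0,-0.02],0],
  [[0,0,-0.05],0],
  [[0,0,-0.08],0],
  [[0,0,-0.1],0],
  [[0,0,-0.115],0],
  [[0,0,-0.13],0],
  [[0,0,-0.145],0],
  [[0,0,-0.155],0],
  [[0,0,-0.162],0],
  [[0,0,-0.163],0],
  [[0,0,-0.163],0],
])

```text
time: 18.6
position: [0.6418, -0.1009, 0.0382]
tool_rot: [2.936, -1.117, 0.001]
ft_force: [-0.2, -0.8, -0.1]
grip_width: 0.997
```

>>> carry_out([
  [[0,0,0],0],
  [[0,0,0],0],
  [[0,0,0],0],
  [[0,0,0],0],
  [[0,0,0],0],
  [[0,0,0],0],
  [[0,0,0],0],
  [[0,0,0],0],
  [[0,0,0],0],
  [[0,0,0],0],
  [[0,0,0],0],
  [[0,0,0],0],
], grip=1)

```text
time: 19.8
position: [0.6418, -0.1009, 0.0382]
tool_rot: [2.936, -1.117, 0.001]
ft_force: [0.9, -1.0, 0.3]
grip_width: 0.435
```

>>> carry_out([
  [[0,0,0.01],0],
  [[0,0,0.03],0],
  [[0,0,0.06],0],
  [[0,0,0.085],0],
  [[0,0.01,0.1],0],
  [[0,0.03,0.1],-0.02],
  [[0.001,0.06,0.1],-0.05],
  [[0.003,0.09,0.1],-0.08],
  [[0.005,0.12,0.1],-0.11],
  [[0.006,0.15,0.1],-0.136],
  [[0.007,0.175,0.1],-0.136],
  [[0.007,0.188,0.1],-0.136],
  [[0.007,0.193,0.1],-0.136],
  [[0.007,0.193,0.1],-0.136],
  [[0.007,0.193,0.1],-0.136],
])

```text
time: 21.3
position: [0.6484, 0.0902, 0.1381]
tool_rot: [2.851, -1.317, 0.001]
ft_force: [0.5, -0.1, -2.0]
grip_width: 0.433
```

>>> carry_out([
  [[0,0,-0.01],0],
  [[0,0,-0.03],0],
  [[0,0,-0.05],0],
  [[0,0,-0.07],0],
  [[0,0,-0.083],0],
  [[0,0,-0.09],0],
  [[0,0,-0.095],0],
  [[0,0,-0.098],0],
  [[0,0,-0.1],0],
  [[0,0,-0.1],0],
  [[0,0,-0.1],0],
])

```text
time: 22.4
position: [0.6489, 0.0924, 0.0385]
tool_rot: [-2.853, 1.314, -0.001]
ft_force: [0.4, 0.2, -2.4]
grip_width: 0.437
```

>>> carry_out([
  [[0,0,0],0],
  [[0,0,0],0],
  [[0,0,0],0],
  [[0,0,0],0],
  [[0,0,0],0],
  [[0,0,0],0],
  [[0,0,0],0],
  [[0,0,0.01],0],
  [[0,0,0.03],0],
  [[0,0,0.06],0],
  [[0,0,0.09],0],
  [[0,0,0.12],0],
  [[0,0,0.15],0],
  [[0,0,0.163],0],
  [[0,0,0.163],0],
], grip=-1)

```text
time: 23.9
position: [0.6499, 0.0922, 0.2034]
tool_rot: [-2.851, 1.313, -0.005]
ft_force: [0.7, 0.1, -0.4]
grip_width: 0.998
```

>>> carry_out([
  [[-0.015,-0.008,0],0.02],
  [[-0.04,-0.022,0],0.06],
  [[-0.07,-0.038,0],0.1],
  [[-0.1,-0.054,0],0.14],
  [[-0.13,-0.071,0],0.18],
  [[-0.16,-0.087,0],0.216],
  [[-0.18,-0.098,0],0.216],
  [[-0.191,-0.104,0],0.216],
  [[-0.191,-0.104,0],0.216],
  [[-0.191,-0.104,0],0.216],
  [[-0.191,-0.104,0],0.216],
])

```text
time: 25.0
position: [0.4578, -0.0112, 0.2005]
tool_rot: [2.978, -0.997, -0.0]
ft_force: [-0.2, -0.2, 0.1]
grip_width: 1.001
```

>>> carry_out([
  [[0,0,-0.02],0],
  [[0,0,-0.05],0],
  [[0,0,-0.07],0],
  [[0,0,-0.085],0],
  [[0,0,-0.1],0],
  [[0,0,-0.115],0],
  [[0,0,-0.13],0],
  [[0,0,-0.138],0],
  [[0,0,-0.141],0],
  [[0,0,-0.141],0],
  [[0,0,-0.141],0],
])

```text
time: 26.1
position: [0.4581, -0.0117, 0.0605]
tool_rot: [-2.979, 0.998, -0.001]
ft_force: [0.2, -0.4, 0.8]
grip_width: 1.001
```

>>> carry_out([
  [[0,0,0],0],
  [[0,0,0],0],
  [[0,0,0],0],
  [[0,0,0],0],
  [[0,0,0],0],
  [[0,0,0],0],
  [[0,0,0],0],
  [[0,0,0],0],
  [[0,0,0],0],
  [[0,0,0],0],
  [[0,0,0],0],
  [[0,0,0],0],
], grip=1)

```text
time: 27.3
position: [0.4575, -0.0117, 0.06]
tool_rot: [2.979, -0.999, -0.0]
ft_force: [-0.3, 0.5, 0.7]
grip_width: 0.493
```

The opening reads 42.9 mm against an expected 44, so I'll look before lifting.

```bash
python3 - <<'E'
from h import *
print(get_state()["grip_width"])
a,K,T=snap("top");b,K2,T2=snap("side")
p=proj(K,T,[.458,-.012,.08]);q=proj(K2,T2,[.458,-.012,.07])
c=lambda im,p:cv2.resize(im[max(0,int(p[1])-50):int(p[1])+50,int(p[0])-50:int(p[0])+50],(400,400),interpolation=cv2.INTER_CUBIC)
cv2.imwrite("pics/slim.png",np.hstack([c(a,p),c(b,q)]))
E
```

```text
0.49347103290245076
```

View pics/slim.png

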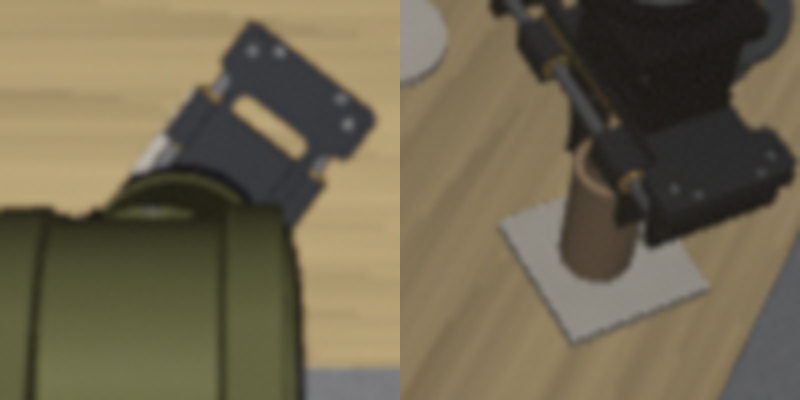

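```bash
python3 - <<'E'
from h import *
s=np.load("side0.npz");K,T=s["K"],s["T"]
q=proj(K,T,[.458,-.012,.07]).astype(int)
for u,v in((196,254),(158,254),(232,254)): print(unproj(K,T,(u+.5)/4-.5+q[0]-50,(v+.5)/4-.5+q[1]-50,.022))
for z in(.022,.107): print(((proj(K,T,[.458,-.012,z])-q+50)*4)+[400,0])
# bat corners check in crop
for p in([.392,-.023],[.464,-.076],[.517,-.004],[.445,.049]): print(((proj(K,T,p+[.022])-q+50)*4)+[400,0])
E
```

```text
[ 0.45468213 -0.01089199  0.022     ]
[4.73865265e-01 1.20604265e-04 2.20000000e-02]
[ 0.43650945 -0.02132451  0.022     ]
[590.03774023 248.77459122]
[608.78903555 160.65849865]
[703.37526166 282.44914803]
[624.13175049 168.35140124]
[492.76540716 217.26446072]
[567.0446879  336.44768468]
```

After allowing for the side camera's 1.5 px shift, the pot sits centred between the fingers and upright, so I'll carry on.

>>> carry_out([
  [[0,0,0.01],0],
  [[0,0,0.03],0],
  [[0,0,0.06],0],
  [[0,0,0.085],0],
  [[0.01,-0.005,0.1],0],
  [[0.03,-0.014,0.1],0],
  [[0.06,-0.028,0.1],0],
  [[0.09,-0.043,0.1],0],
  [[0.12,-0.057,0.1],0],
  [[0.15,-0.071,0.1],0],
  [[0.172,-0.081,0.1],0],
  [[0.182,-0.086,0.1],0],
  [[0.186,-0.088,0.1],0],
  [[0.186,-0.088,0.1],0],
  [[0.186,-0.088,0.1],0],
])

```text
time: 28.9
position: [0.6427, -0.0991, 0.1603]
tool_rot: [-2.978, 0.998, 0.001]
ft_force: [0.5, 0.1, -0.8]
grip_width: 0.49
```

>>> carry_out([
  [[0,0,-0.01],0],
  [[0,0,-0.03],0],
  [[0,0,-0.05],0],
  [[0,0,-0.07],0],
  [[0,0,-0.083],0],
  [[0,0,-0.09],0],
  [[0,0,-0.095],0],
  [[0,0,-0.098],0],
  [[0,0,-0.1],0],
  [[0,0,-0.1],0],
  [[0,0,-0.1],0],
])

```text
time: 30.0
position: [0.6439, -0.0998, 0.0605]
tool_rot: [-2.978, 0.999, -0.001]
ft_force: [-0.5, -0.1, -2.2]
grip_width: 0.493
```

>>> carry_out([
  [[0,0,0],0],
  [[0,0,0],0],
  [[0,0,0],0],
  [[0,0,0],0],
  [[0,0,0],0],
  [[0,0,0],0],
  [[0,0,0],0],
  [[0,0,0.01],0],
  [[0,0,0.03],0],
  [[0,0,0.06],0],
  [[0,0,0.09],0],
  [[0,0,0.12],0],
  [[0,0,0.138],0],
  [[0,0,0.141],0],
  [[0,0,0.141],0],
], grip=-1)

```text
time: 31.5
position: [0.6437, -0.0998, 0.2015]
tool_rot: [-2.978, 0.999, -0.002]
ft_force: [-0.3, -0.0, -0.2]
grip_width: 0.998
```

>>> carry_out([
  [[-0.015,-0.008,0],0],
  [[-0.04,-0.022,0],0],
  [[-0.07,-0.039,0],0],
  [[-0.1,-0.056,0],0],
  [[-0.13,-0.072,0],0],
  [[-0.155,-0.086,0],0],
  [[-0.17,-0.095,0],0],
  [[-0.174,-0.097,0],0],
  [[-0.174,-0.097,0],0],
  [[-0.174,-0.097,0],0],
])

```text
time: 32.5
position: [0.4702, -0.1956, 0.2006]
tool_rot: [2.979, -0.996, -0.0]
ft_force: [-0.6, 0.4, -0.1]
grip_width: 0.999
```

>>> carry_out([
  [[0,0,-0.02],0],
  [[0,0,-0.04],0],
  [[0,0,-0.06],0],
  [[0,0,-0.08],0],
  [[0,0,-0.095],0],
  [[0,0,-0.108],0],
  [[0,0,-0.115],0],
  [[0,0,-0.118],0],
  [[0,0,-0.118],0],
  [[0,0,-0.118],0],
])

```text
time: 33.5
position: [0.4701, -0.197, 0.0836]
tool_rot: [-2.978, 0.999, -0.002]
ft_force: [0.4, -0.1, -0.0]
grip_width: 1.005
```

>>> carry_out([
  [[0,0,0],0],
  [[0,0,0],0],
  [[0,0,0],0],
  [[0,0,0],0],
  [[0,0,0],0],
  [[0,0,0],0],
  [[0,0,0],0],
  [[0,0,0],0],
  [[0,0,0],0],
  [[0,0,0],0],
  [[0,0,0],0],
], grip=1)

```text
time: 34.6
position: [0.4695, -0.1967, 0.083]
tool_rot: [2.979, -0.999, 0.0]
ft_force: [-0.1, -0.0, 1.5]
grip_width: 0.572
```

>>> carry_out([
  [[0,0,0.01],0],
  [[0,0,0.03],0],
  [[0,0,0.055],0],
  [[0,0.005,0.075],0],
  [[0,0.02,0.08],0],
  [[-0.002,0.045,0.08],0],
  [[-0.005,0.075,0.08],0],
  [[-0.008,0.105,0.08],0],
  [[-0.011,0.135,0.08],0],
  [[-0.014,0.16,0.08],0],
  [[-0.016,0.177,0.08],0],
  [[-0.016,0.183,0.08],0],
  [[-0.016,0.183,0.08],0],
  [[-0.016,0.183,0.08],0],
])

```text
time: 36.0
position: [0.4537, -0.015, 0.1631]
tool_rot: [2.977, -1.001, 0.001]
ft_force: [0.4, -0.3, -2.3]
grip_width: 0.574
```

>>> carry_out([
  [[0,0,-0.01],0],
  [[0,0,-0.03],0],
  [[0,0,-0.05],0],
  [[0,0,-0.07],0],
  [[0,0,-0.09],0],
  [[0,0,-0.1],0],
  [[0,0,-0.107],0],
  [[0,0,-0.112],0],
  [[0,0,-0.115],0],
  [[0,0,-0.115],0],
  [[0,0,-0.115],0],
])

```text
time: 37.1
position: [0.454, -0.0137, 0.0484]
tool_rot: [-2.978, 0.998, -0.001]
ft_force: [0.5, -0.5, -2.2]
grip_width: 0.574
```

>>> carry_out([
  [[0,0,0],0],
  [[0,0,0],0],
  [[0,0,0],0],
  [[0,0,0],0],
  [[0,0,0],0],
  [[0,0,0],0],
  [[0,0,0],0],
  [[0,0,0.01],0],
  [[0,0,0.03],0],
  [[0,0,0.06],0],
  [[0,0,0.09],0],
  [[0,0,0.12],0],
  [[0,0,0.145],0],
  [[0,0,0.155],0],
  [[0,0,0.155],0],
], grip=-1)

```text
time: 38.6
position: [0.4545, -0.0137, 0.2044]
tool_rot: [-2.977, 0.998, -0.004]
ft_force: [0.2, -0.3, -0.5]
grip_width: 1.0
```

>>> carry_out([
  [[0.003,-0.02,0],0],
  [[0.006,-0.06,0],0],
  [[0.01,-0.1,0],0],
  [[0.01,-0.14,0],0],
  [[0.01,-0.18,0],0],
  [[0.01,-0.22,0],0],
  [[0.01,-0.26,0],0],
  [[0.01,-0.3,0],0],
  [[0.01,-0.34,0],0],
  [[0.01,-0.38,0],0],
  [[0.01,-0.41,0],0],
  [[0.01,-0.42,0],0],
  [[0.01,-0.42,0],0],
  [[0.01,-0.42,0],0],
])

```text
time: 40.0
position: [0.4636, -0.4322, 0.2022]
tool_rot: [-2.978, 0.997, 0.002]
ft_force: [-0.6, 0.7, -0.3]
grip_width: 1.003
```

```bash
python3 - <<'E'
from h import *
im,K,T=snap("top"); np.savez("top1.npz",im=im,K=K,T=T);b,_,_=snap("side")
cv2.imwrite("pics/end.png",cv2.resize(im,(800,600),interpolation=cv2.INTER_CUBIC))
vis=cv2.resize(im,None,fx=6,fy=6,interpolation=cv2.INTER_CUBIC);S=1.5625;t=[]
for c in((310,302),(443,305),(382,438),(232,420)):
    x0,y0=int((c[0]/S-33)*6),int((c[1]/S-25)*6);t.append(vis[y0:y0+300,x0:x0+396])
cv2.imwrite("pics/endcrop.png",np.vstack([np.hstack(t[:2]),np.hstack(t[2:])]))
cv2.imwrite("pics/endside.png",cv2.resize(b,(800,600)))
E
```

```text
(no output)
```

View pics/endcrop.png

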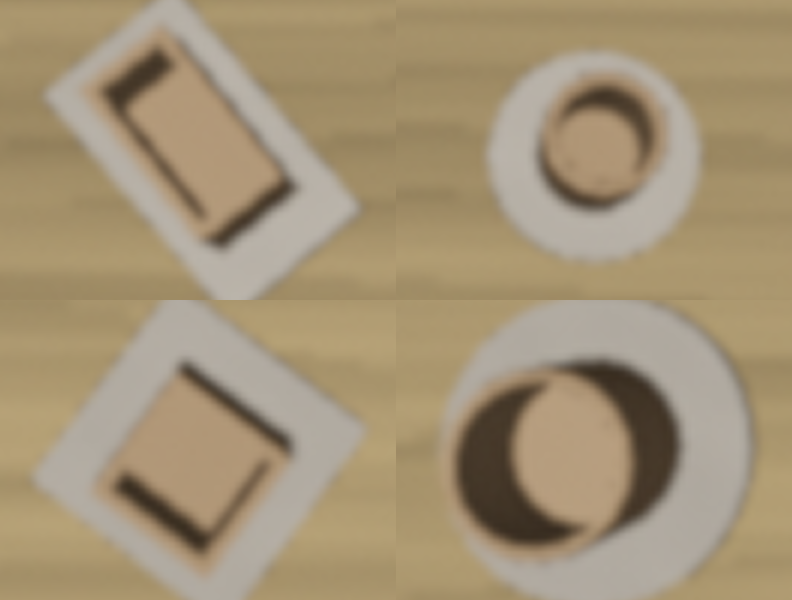

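View pics/endside.png

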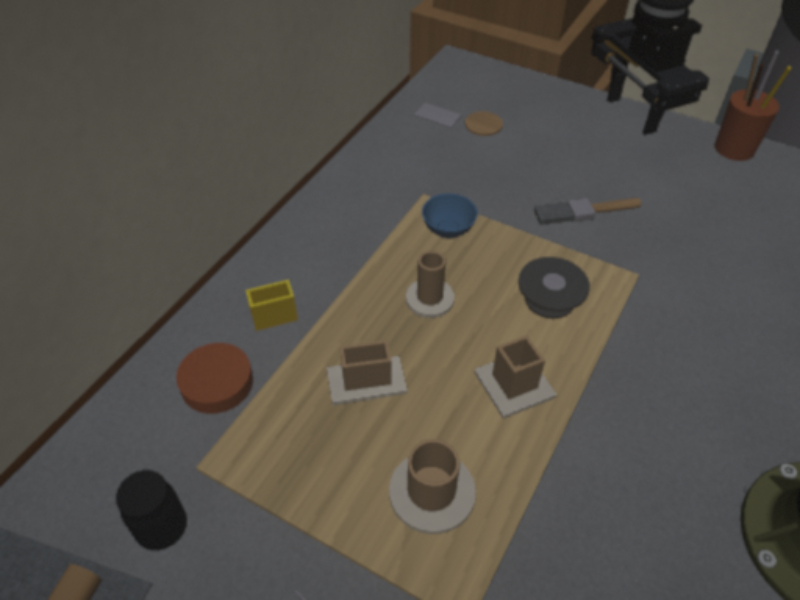

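```bash
python3 - <<'E'
from h import *
d=np.load("top1.npz");K,T=d["K"],d["T"]
f=lambda o,p,z:unproj(K,T,(o[0]+p[0]+.5)/6-.5,(o[1]+p[1]+.5)/6-.5,z)[:2]
for n,o,p,z,b in(("obl",(992,1009),(189,136),.082,(.649,.092)),("slim",(1503,1021),(209,134),.107,(.644,-.1)),("sq",(1268,1531),(194,169),.092,(.4543,-.0135)),("wide",(692,1462),(141,162),.097,(.48,.2))):
    print(n,f(o,p,z),"offset mm",(f(o,p,z)-b)*1000)
e=f((992,1009),(298,180),.082)-f((992,1009),(165,27),.082);print("obl ang",np.degrees(np.arctan2(-e[1],-e[0])))
print(get_state()["time"]); print(ticket.close_job())
E
```

```text
obl [0.64895963 0.08746412] offset mm [-0.04036505 -4.53588197]
slim [ 0.64406692 -0.09938665] offset mm [0.06692419 0.61334911]
sq [ 0.45721828 -0.01461099] offset mm [ 2.9182782  -1.11099221]
wide [0.48206934 0.2004702 ] offset mm [2.06934366 0.47019698]
obl ang 41.61200128044449
40.1
the job is handed in; nothing more can be done
None
```

All four pots now stand upright on the bats of their own shape, and the job is handed in at 40 s of the 128 s allowed. I parked the square pot on the banding wheel, then moved the wide, oblong, slim and square pots to their bats in that order.

Last checks, measured from the top camera:

| Pot | Offset from bat centre (limit 14 mm) | Direction |
|---|---|---|
| Oblong | about 4.5 mm | length about 1° off its bat's |
| Slim | about 0.6 mm | – |
| Square | about 3 mm | sides parallel to the bat by eye; angle not measured |
| Wide | about 2 mm | – |

In the last side view all four pots were upright, the wheel was empty, the bowl looked to be in its old place, and the arm was clear.

One reading disagreed: the gripper closed to 42.9 mm on the slim pot instead of the expected 44 mm. A camera check showed the pot centred and upright, so I carried on, and it was placed without trouble.

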